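# Shift the bottle roller into third

### The job

The gear lever of the lab's bottle roller stands in neutral, in the crossbar of its H-shaped gate. With the fingers, push the lever across to the right-hand end of the crossbar (right as you face the machine's lever side), then push it forward, towards the rollers, fully home into the third slot, the one with the green dot, and come away from it. Only push it: do not pinch the lever between the fingers, do not force it hard against its stops, do not let it run into any other slot, and leave the bottles and the beaker where they are.

Things in the scene. Friction and masses are not known exactly. Their poses are not given: they have to be found in the camera images.
- roller: bottle roller, fixed to the bench. Origin on the bench below the lever's pivot; x points from the operator's side to the rollers ('forward'), y to the operator's left. Stands turned up to 0.35 rad. Cream gearbox x -65 to 65, y -150 to 150 mm, 78 mm high; blue deck beyond, x 65 to 235 mm, with three black rollers along y (tops 92 mm) and side cheeks 100 mm high.
- gate (a point): centre of the H gate, on top of its aluminium plate (110 mm in x, 140 mm in y, 92 mm above the bench; axes as the roller's). Crossbar along y, 14 mm wide; two slots along x, 15 mm wide, centred on y +16 and -16 mm, open from x -29 to 29 mm. Slots by their dots: first far left white, second near left yellow, third far right green, fourth near right red.
- third_dot (a point): the green dot, 14 mm across, on the plate 42 mm forward and 16 mm right of the gate's centre, just beyond the far end of the third slot
- lever_grip (a point): centre of the lever's grip, 100 mm above the pivot, which is 30 mm above the bench. The grip is a black block with four orange faces, 24 mm over the faces, 50 mm tall (25 mm above and below this point), on a 10 mm stick; 13 mm clear of the gate plate when upright. The lever stays where it is left; pushing it there takes about 2 N; it stops hard at the gate's ends.
- lever_across (a joint): sideways lean of the lever, rad: 0 upright, positive to the operator's right (roller -y), from -0.30 to 0.30 at the gate's ends (grip 30 mm either side); starts between -0.28 and 0.02. The stick can enter the right-hand slots only above 0.24, and moves across only in the crossbar.
- lever_forward (a joint): fore-and-aft lean of the lever, rad: 0 in the crossbar (play of about 0.035 there), positive forward (roller +x), 0.36 fully home at the far end of a slot (grip 35 mm forward), -0.36 at the near end
- grip_left: one of the four flat orange faces of the lever grip, 16 mm wide and 50 mm tall, 12 mm out from the lever's axis at grip height; this one looks to the left (roller +y); its origin is 9.5 mm out from the axis
- grip_right: one of the four flat orange faces of the lever grip, 16 mm wide and 50 mm tall, 12 mm out from the lever's axis at grip height; this one looks to the right (roller -y)
- grip_far: one of the four flat orange faces of the lever grip, 16 mm wide and 50 mm tall, 12 mm out from the lever's axis at grip height; this one looks to the rollers (roller +x)
- grip_near: one of the four flat orange faces of the lever grip, 16 mm wide and 50 mm tall, 12 mm out from the lever's axis at grip height; this one looks to the operator (roller -x)
- sample_amber: loose amber bottle, 40 mm across, 107 mm long, lying along y between the first two rollers, leave alone; origin on its axis, top about 121 mm above the bench
- sample_white: loose white bottle with blue cap, same size, lying between the last two rollers, leave alone; origin on its axis
- reagent: loose amber bottle, 68 mm across, 150 mm tall, standing on the bench to the left of the roller, leave alone; origin centre of its underside
- beaker: loose glass beaker, 72 mm across, 90 mm tall, standing on the bench to the right of the roller, leave alone; origin centre of its underside

How it is judged:
On the way, in this order (a step that is already met when the one before it is completed fails the run):
1. the lever is at the right end of the crossbar, in neutral (across above 0.23, forward within 0.10) (value of joint lever_across above 0.23 rad and value of joint lever_forward between -0.1 and 0.1 rad), for 0.1 s.
2. the lever is home in the third slot (forward above 0.30) (value of joint lever_forward above 0.3 rad and value of joint lever_across above 0.2 rad), for 0.2 s.
At the end, for the whole second after the job is handed in: the lever rests in the third slot, forward lean above 0.30 rad and sideways lean above 0.20 rad, at rest and let go (all of step 2 and velocity of joint lever_forward between -0.05 and 0.05 rad/s); the robot touches nothing.
It fails at once if the lever runs into the second or fourth slot (forward below -0.15) (value of joint lever_forward below -0.15 rad).
It fails at once if the lever runs into the first slot (forward above 0.15 on the left-hand side) (value of joint lever_forward above 0.15 rad and value of joint lever_across below 0 rad).
It fails at once if the lever is pinched: the fingers press on two opposite faces of its grip at once ((contact force between the fingers and grip_left above 0.5 N and contact force between the fingers and grip_right above 0.5 N) or (contact force between the fingers and grip_far above 0.5 N and contact force between the fingers and grip_near above 0.5 N)).
It fails at once if the lever is forced: the fingers press on it with more than 50 N (contact force between the fingers and grip_left above 50 N or contact force between the fingers and grip_right above 50 N or contact force between the fingers and grip_far above 50 N or contact force between the fingers and grip_near above 50 N).
It fails at once if a bottle or the beaker is moved by more than 25 mm, lifted or tipped over (distance of any of sample_amber, sample_white, reagent, beaker from where it was at the start of the episode above 0.025 m or angle between any of reagent, beaker's own z axis and vertical above 0.5 rad).
It also fails if it takes over 40 s, if anything falls off the work surface, if the arm or the gripper's body presses on something with over 40 N, if the wrist force passes 120 N, or if a joint passes its speed limit or range.

### The arm

A 7-joint arm with a two-finger parallel gripper is mounted at the origin on the work surface. World frame = base frame: x ahead of the robot, y to its left, z up, the work surface at z = 0. Lengths are in m, angles in rad, forces in N, time in s.
With the tool pointing down it reaches from about 0.425 to 0.875 m from the base axis. Payload 4.7 kg.
Tool frame: the origin (TCP) lies between the finger pads; the fingertips stand 8 mm ahead of it and the grasp point (between the pads) lies 11 mm behind it; z points along the fingers, y is the line along which they close (so a half turn about z gives the same grasp; the last joint's range is limited). The gripper opens to 87 mm and grips with 3 to 60 N. Pads are 19 mm wide; open, the fingers measure 117 mm over their backs; the gripper's body (75 mm by 190 mm) begins 51 mm behind the grasp point.
Start: joints at [1.296, 0.321, -0.07, 1.45, 0.023, 1.371, -0.057], TCP at [0.185, -0.623, 0.198] pointing down, gripper open.
Joint ranges: [-2.86, 2.86], [-0.3, 2.09], [-1.38, 1.24], [0.06, 2.45], [-1.56, 4.7], [0.09, 2.05], [-2.69, 2.69]. Speed limits (rad/s): [2.57, 2.57, 3.14, 3.14, 3.14, 3.14, 3.14].

### API

Orientations are given as a unit quaternion [x, y, z, w].
In Python, from station import manip gives the robot as it stands.
- The arm moves only by the shell command python3 -m inch 'ROWS'. ROWS is JSON, a list of rows, each a list of 7 numbers: the gripper command: -1 is fully open, 1 is shut, values between are in proportion, then the shift along the tool's x, y, z scaled (see below), then the turn, a rotation vector about the tool's x, y, z scaled (see below). A call has 1 to 10 rows; each row shifts and turns the commanded pose from where the row before left it, along the tool's axes as they then stand; what a row does not reach is not made up. The controller multiplies each number of a shift by 0.1 m and each number of a turn by pi rad. A row lasts 1/10 s, in which the tool goes at most 50 mm and 8.59 degrees, less where a joint would pass 70% of its speed; a pose out of reach is approached as far as the arm can. A call with a number of a shift or a turn outside -1 to 1 is refused whole. A call with a gripper value outside its range is refused whole. The fingers move at their own pace and stop on an object; the grip force is fixed at half the most. Time passes only in rows, so rows that do not move let the fingers close. It gives the time, the measured TCP pose, the force, the opening and the grip force at its end, in the units of the state.
- manip.observe(): the state, without advancing time (a new reading comes with each control period).
- manip.grab_frame(name): name is "scene" or "top" or "wrist"; returns (picture, depth): 420x560x3 uint8, red, green, blue; 420x560 float32, m along the optical axis (not along the pixel's ray), 0 where there is no reading.
- manip.camera_params(name): a dict with "fx", "fy", "cx", "cy" (pixels), "extrinsics" (4x4, takes a point from camera to world coordinates); the wrist camera has in their place "tool_from_camera" (4x4, takes a point from camera to tool coordinates, whose origin is the TCP and whose axes are the flange's). Camera axes: x right, y down, z forward; pixel columns grow to the right and rows downward; lengths in m; the calibration is good to about 2 mm. A picture is of the moment at which its call begins: read the wrist's pose just before it. camera_params takes no time and is no camera call.
- manip.job_done(): hands the job in; it is judged then, once.
The state is a dict: "t": time; "joints": joint angles; "joint_velocities": joint speeds; "effort": joint torques, N m; "ee_pos": TCP position; "tool_rot": TCP orientation; "ft_force": force on the tool from outside, world axes, zero at the start; "ft_torque": the same for the moment, N m; "gripper_width": opening from 0.0 (shut) to 1.0 (fully open); "gripper_force": force on a finger pad.
Only numpy, scipy, OpenCV 4.12 (cv2) and the standard library are available. Lean on these libraries where they do the work, as an engineer would, in place of code of your own. Each camera call takes 0.05 s, during which the arm holds its last target. There are 200 camera calls.

## Working session

There is one attempt and no reset: what is moved stays moved. The work goes in short steps, Python scripts to look and compute and a shell command to move; the robot and the scene stay as the last step left them, time stands still between calls to the robot, and variables do not carry over. Pictures are saved under pics/ and viewed, at most 10 in all, crops included, and the job is handed in when it is done.

```bash
mkdir -p pics
cat > h.py <<'E'
from station import manip
import numpy as np, cv2
E
python3 - <<'E'
from h import *
s=manip.observe(); print({k:np.round(v,3) for k,v in s.items()})
for n in("top","scene"):
    im,d=manip.grab_frame(n); p=manip.camera_params(n)
    cv2.imwrite(f"pics/{n}0.png",im[:,:,::-1]); np.savez(f"{n}0.npz",im=im,d=d)
    print(n,p["fx"],p["cx"],p["cy"],np.round(p["extrinsics"],3))
E
```

```text
{'t': np.float64(0.0), 'joints': array([ 1.296,  0.322, -0.07 ,  1.452,  0.023,  1.371, -0.057]), 'joint_velocities': array([-0.001, -0.001,  0.001,  0.001,  0.001,  0.001, -0.001]), 'effort': array([-0.0000e+00, -4.9129e+01, -4.0400e-01, -3.1253e+01, -6.4000e-02,
        4.4000e-02,  0.0000e+00]), 'ee_pos': array([ 0.185, -0.623,  0.197]), 'tool_rot': array([ 0.99 ,  0.144, -0.   , -0.001]), 'ft_force': array([0.628, 0.77 , 0.022]), 'ft_torque': array([-0.038, -0.004,  0.005]), 'gripper_force': np.float64(0.0), 'gripper_width': np.float64(1.001)}
top 508.6402685220515 282.018920108876 214.87927831052383 [[ 0.018 -0.982  0.19   0.429]
 [-1.    -0.021 -0.01   0.058]
 [ 0.014 -0.19  -0.982  1.255]
 [ 0.     0.     0.     1.   ]]
scene 505.08099853584537 275.8434813967752 205.04408809509468 [[-6.510e-01  4.040e-01 -6.430e-01  1.496e+00]
 [ 7.590e-01  3.450e-01 -5.520e-01  7.560e-01]
 [-1.000e-03 -8.470e-01 -5.310e-01  7.780e-01]
 [ 0.000e+00  0.000e+00  0.000e+00  1.000e+00]]
```

View pics/top0.png

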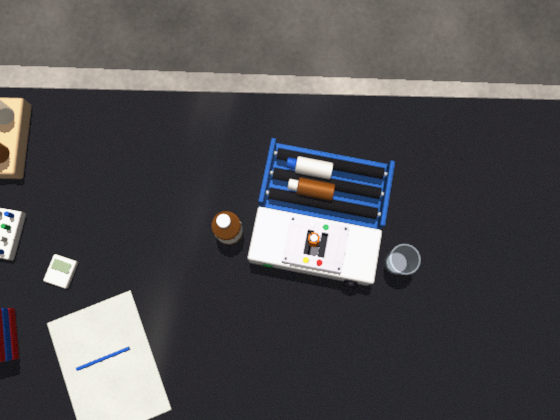

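View pics/scene0.png

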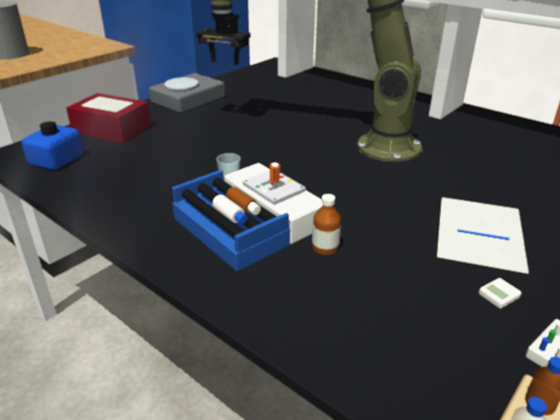

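The top view shows the roller at about (315,240) px, with the green dot at (325,227), red at (319,262), yellow at (306,260) and the grip top at (314,238). Next I measure these by colour.

```bash
cat >> h.py <<'E'
def ray(name,u,v,z):
    p=manip.camera_params(name);T=p["extrinsics"]
    d=T[:3,:3]@np.array([(u-p["cx"])/p["fx"],(v-p["cy"])/p["fy"],1]);o=T[:3,3]
    return o+d*(z-o[2])/d[2]
def blobs(im,lo,hi,box,amin=4):
    hsv=cv2.cvtColor(im,cv2.COLOR_RGB2HSV);m=cv2.inRange(hsv,lo,hi)
    k=np.zeros_like(m);x0,y0,x1,y1=box;k[y0:y1,x0:x1]=m[y0:y1,x0:x1]
    n,l,s,c=cv2.connectedComponentsWithStats(k)
    return [(s[i,4],*np.round(c[i],1),s[i,:4].tolist()) for i in range(1,n) if s[i,4]>=amin]
E
python3 - <<'E'
from h import *
im=np.load("top0.npz")["im"];B=(270,205,360,280)
for n,lo,hi,z in(("green",(45,80,60),(85,255,255),.092),("red",(172,120,100),(180,255,255),.092),("red0",(0,120,100),(4,255,255),.092),("yellow",(20,100,120),(32,255,255),.092),("orange",(5,120,80),(18,255,255),.155)):
    for b in blobs(im,lo,hi,B): print(n,b,ray("top",b[1],b[2],z).round(4))
c=cv2.resize(im[200:290,260:380],None,fx=6,fy=6,interpolation=cv2.INTER_CUBIC);cv2.imwrite("pics/crop0.png",c[:,:,::-1])
E
```

```text
green (np.int32(20), np.float64(325.2), np.float64(226.8), [323, 225, 5, 5]) [ 0.6282 -0.0549  0.092 ]
green (np.int32(5), np.float64(270.8), np.float64(265.6), [270, 265, 3, 2]) [0.5357 0.0693 0.092 ]
red0 (np.int32(24), np.float64(318.9), np.float64(262.3), [317, 260, 5, 6]) [ 0.5455 -0.0406  0.092 ]
yellow (np.int32(23), np.float64(305.3), np.float64(259.9), [303, 258, 6, 5]) [ 0.5503 -0.0094  0.092 ]
orange (np.int32(74), np.float64(312.6), np.float64(240.5), [308, 232, 11, 15]) [ 0.5865 -0.0213  0.155 ]
```

View pics/crop0.png

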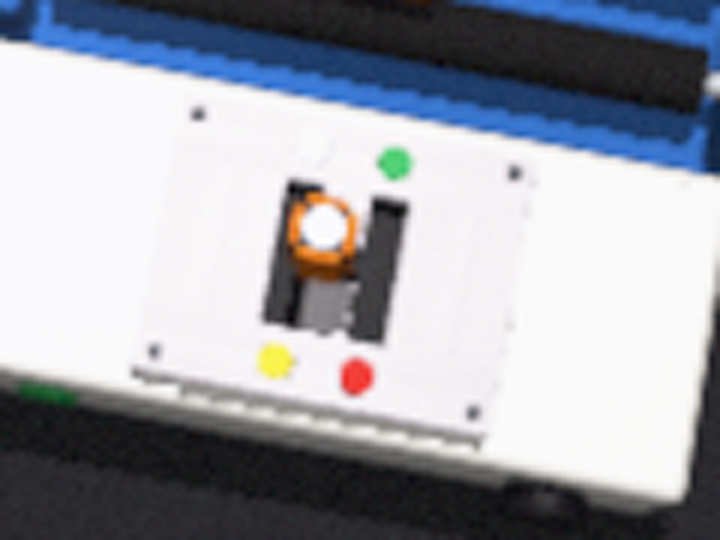

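Green–red measures 84 mm and yellow–red 32 mm, both as specified. That puts the gate centre at about (0.589, −0.032) with yaw about −0.168. The grip top, at crop (323,227), leans slightly left. First move: shut the fingers and turn the tool to the roller's axes.

```bash
python3 -m inch '[[1,0,0,0,0,0,0.0364],[1,0,0,0,0,0,0.0364],[1,0,0,0,0,0,0.0364],[1,0,0,0,0,0,0.0364],[1,0,0,0,0,0,0],[1,0,0,0,0,0,0]]'
cat >> h.py <<'E'
from scipy.spatial.transform import Rotation as R
G=np.array([.5893,-.0322]);Y=-.168
F=np.array([np.cos(Y),np.sin(Y)]);L=np.array([-np.sin(Y),np.cos(Y)])
def rel(p): d=np.array(p)[:2]-G; return np.round([d@F*1e3,d@L*1e3],1)
def st():
    s=manip.observe();M=R.from_quat(s["tool_rot"]).as_matrix()
    print("t",round(s["t"],2),"fwd,left mm",rel(s["ee_pos"]),"z",s["ee_pos"][2].round(4),"yaw",np.arctan2(M[1,0],M[0,0]).round(3),"tilt",M[:2,2].round(3),"F fwd,left,z",np.round([s["ft_force"][:2]@F,s["ft_force"][:2]@L,s["ft_force"][2]],1),"w",round(s["gripper_width"],3));return s,M
E
python3 - <<'E'
from h import *
print("grip top",rel(ray("top",313.3,237.3,.155)))
s,M=st(); t=np.r_[G+0*F+.055*L,s["ee_pos"][2]]
print("tool shift to W1",(M.T@(t-s["ee_pos"])).round(4))
E
```

```text
t: 0.7
ee_pos: [0.1851, -0.6229, 0.1977]
tool_rot: [0.997, -0.083, -0.0, -0.0]
ft_force: [0.3, -0.4, 0.1]
gripper_width: 0.537
gripper_force: 0.0
grip top [ 2.7 10. ]
t 0.7 fwd,left mm [-299.7 -649.9] z 0.1977 yaw -0.166 tilt [-0.     0.001] F fwd,left,z [ 0.4 -0.4  0.1] w 0.537
tool shift to W1 [ 3.013e-01 -7.043e-01  3.000e-04]
```

```bash
python3 -m inch '[[1,0.167,-0.391,0,0,0,0],[1,0.167,-0.391,0,0,0,0],[1,0.167,-0.391,0,0,0,0],[1,0.167,-0.391,0,0,0,0],[1,0.167,-0.391,0,0,0,0],[1,0.167,-0.391,0,0,0,0],[1,0.167,-0.391,0,0,0,0],[1,0.167,-0.391,0,0,0,0],[1,0.167,-0.391,0,0,0,0]]' >/dev/null
python3 -m inch '[[1,0.167,-0.391,0,0,0,0],[1,0.167,-0.391,0,0,0,0],[1,0.167,-0.391,0,0,0,0],[1,0.167,-0.391,0,0,0,0],[1,0.167,-0.391,0,0,0,0],[1,0.167,-0.391,0,0,0,0],[1,0.167,-0.391,0,0,0,0],[1,0.167,-0.391,0,0,0,0],[1,0.167,-0.391,0,0,0,0],[1,0,0,0,0,0,0]]' >/dev/null
python3 - <<'E'
from h import *
s,M=st()
im,d=manip.grab_frame("wrist"); cv2.imwrite("pics/w1.png",im[:,:,::-1])
p=manip.camera_params("wrist");print(np.round(p["tool_from_camera"],3),p["fx"])
E
```

```text
t 2.6 fwd,left mm [ 1.3 61.5] z 0.1978 yaw -0.157 tilt [0.001 0.005] F fwd,left,z [-0.1  0.9  0. ] w 0.01
[[ 0.001 -0.963 -0.269  0.073]
 [ 1.     0.001 -0.001 -0.002]
 [ 0.001 -0.269  0.963 -0.187]
 [ 0.     0.     0.     1.   ]] 347.6224202482666
```

View pics/w1.png

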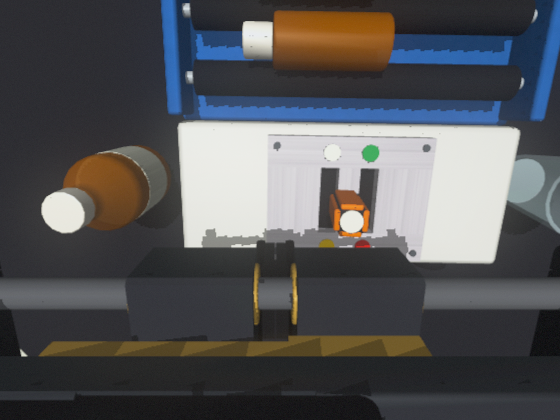

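The wrist view shows the white dot at (332,152), green at (371,153), and the grip cap at (351,221), with closed fingers to its left. I check the gate centre and lean against these.

```bash
cat >> h.py <<'E'
def wray(s,u,v,z):
    p=manip.camera_params("wrist");C=p["tool_from_camera"];M=R.from_quat(s["tool_rot"]).as_matrix()
    d=M@C[:3,:3]@np.array([(u-p["cx"])/p["fx"],(v-p["cy"])/p["fy"],1]);o=M@C[:3,3]+s["ee_pos"]
    return o+d*(z-o[2])/d[2]
E
python3 - <<'E'
from h import *
s,M=st()
for n,u,v,z in(("white",332,152,.092),("green",371,153,.092),("grip",351,221,.155)):
    print(n,rel(wray(s,u,v,z)))
t=np.r_[G+.055*L,.133];print(M.T@(t-s["ee_pos"]))
E
```

```text
t 2.65 fwd,left mm [ 1.  57.5] z 0.1976 yaw -0.16 tilt [-0.001  0.002] F fwd,left,z [ 0.  -0.2  0. ] w 0.007
white [40.  12.1]
green [ 39.4 -20.6]
grip [-0.2  6.6]
[-0.00094176  0.00266226  0.06464085]
```

Allowing for the arm still settling, this agrees with the top view to about 2 mm. Descend beside the grip.

```bash
python3 -m inch '[[1,0,0,0.3,0,0,0],[1,0,0,0.34,0,0,0],[1,0,0,0,0,0,0],[1,0,0,0,0,0,0]]' >/dev/null; python3 -c "from h import *;st()"
python3 -m inch '[[1,0,0.1,0,0,0,0],[1,0,0.1,0,0,0,0],[1,0,0.05,0,0,0,0],[1,0,0.05,0,0,0,0],[1,0,0,0,0,0,0]]' >/dev/null; python3 -c "from h import *;st()"
```

```text
t 3.05 fwd,left mm [ 1.1 52. ] z 0.1343 yaw -0.169 tilt [-0.001 -0.001] F fwd,left,z [ 1.2 -1.   0.4] w 0.004
t 3.55 fwd,left mm [ 1.6 22.1] z 0.1344 yaw -0.17 tilt [ 0.    -0.001] F fwd,left,z [ 0.  -1.1  0. ] w 0.002
```

```bash
python3 -m inch '[[1,0,0.05,0,0,0,0],[1,0,0.05,0,0,0,0],[1,0,0.05,0,0,0,0],[1,0,0,0,0,0,0],[1,0,0,0,0,0,0]]' >/dev/null
cat > look.py <<'E'
from h import *
import sys
s,M=st();im,d=manip.grab_frame("wrist");np.savez("w.npz",im=im)
cv2.imwrite(f"pics/{sys.argv[1]}.png",im[:,:,::-1])
for n,lo,hi in(("green",(50,80,40),(85,255,255)),("orange",(3,150,90),(20,255,255))):
    for b in blobs(im,lo,hi,(270,125,440,320),15): print(n,b,rel(wray(s,b[1],b[2],.092 if n=="green" else .155)))
E
python3 look.py w2
```

```text
t 4.05 fwd,left mm [1.3 8.4] z 0.134 yaw -0.169 tilt [-0.  0.] F fwd,left,z [ 0.3 -0.9 -0.6] w -0.0
green (np.int32(341), np.float64(313.5), np.float64(162.9), [303, 153, 21, 21]) [ 40.2 -15.4]
orange (np.int32(642), np.float64(279.8), np.float64(226.4), [270, 211, 22, 32]) [17.4  7.6]
orange (np.int32(121), np.float64(295.4), np.float64(232.7), [293, 218, 5, 29]) [14.  -0.3]
```

View pics/w2.png

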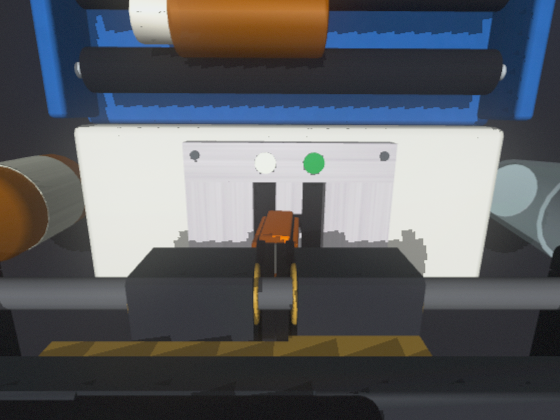

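The wrist view shows the grip at about (278,225), laterally in line with the fingers instead of to their right. I check where it really is using depth.

Run:
```python
from h import *
s,M=st();im,d=manip.grab_frame("wrist");p=manip.camera_params("wrist");C=p["tool_from_camera"]
hsv=cv2.cvtColor(im,cv2.COLOR_RGB2HSV);m=cv2.inRange(hsv,(3,150,60),(20,255,255))
for v in range(208,250,4):
    us=[u for u in range(245,315) if m[v,u] and d[v,u]>0]
    for u in us[:1]+us[-1:]:
        P=M@(C[:3,:3]@np.array([(u-p["cx"])/p["fx"],(v-p["cy"])/p["fy"],1])*d[v,u]+C[:3,3])+s["ee_pos"];print(v,u,rel(P),P[2].round(3))
a,_=manip.grab_frame("scene");b,_=manip.grab_frame("top")
c=np.vstack([cv2.resize(a[100:240,170:350],(720,560))[:, :],]);c2=cv2.resize(b[190:290,250:390],(784,560))
cv2.imwrite("pics/both.png",cv2.resize(np.hstack([c,c2]),(800,300))[:,:,::-1])
```

```text
t 4.1 fwd,left mm [1.2 8.6] z 0.134 yaw -0.169 tilt [-0.  0.] F fwd,left,z [-0.3  0.4  0.2] w 0.007
212 270 [11.9 13.5] 0.111
212 291 [11.6  0.2] 0.11
216 268 [12.  14.6] 0.12
216 291 [11.6  0.6] 0.118
220 262 [ 7.9 18.4] 0.115
220 298 [ 7.4 -4.1] 0.113
224 261 [ 8.1 18.7] 0.123
224 298 [ 7.  -3.7] 0.12
228 259 [ 8.4 19.5] 0.132
228 297 [ 7.5 -2.5] 0.129
232 258 [ 8.2 19.8] 0.138
232 298 [ 5.5 -3.1] 0.13
236 260 [12.4 17.9] 0.156
236 297 [ 8.  -1.6] 0.144
240 255 [ 9.1 20.6] 0.153
240 297 [ 8.3 -1.2] 0.15
244 253 [ 7.5 21.6] 0.154
244 297 [ 7.5 -1. ] 0.154
```

View pics/both.png

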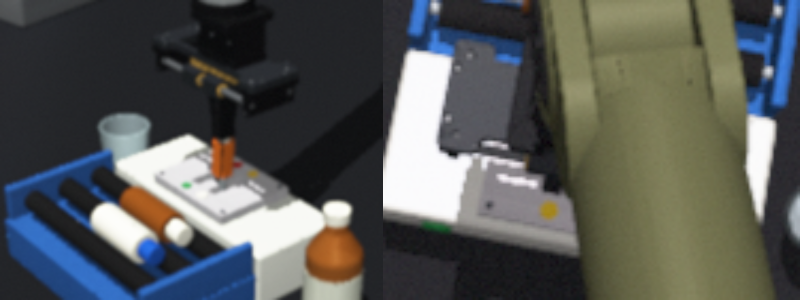

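The lever is unmoved (axis at about 8.5 mm left, 0 forward), yet the TCP is level with it. I measure where the fingers actually are.

Run:
```python
from h import *
s=manip.observe();im,d=manip.grab_frame("wrist");p=manip.camera_params("wrist");C=p["tool_from_camera"]
for u in (250,257,262,275,280,289,293,300):
    print(u,[(v,(1e3*(C[:3,:3]@np.array([(u-p["cx"])/p["fx"],(v-p["cy"])/p["fy"],1])*d[v,u]+C[:3,3])).round().astype(int).tolist(),im[v,u].tolist()) for v in range(236,272,5)])
```

```text
250 [(236, [-12, -19, 41], [128, 125, 128]), (241, [-16, -19, 42], [127, 126, 128]), (246, [-20, -19, 41], [125, 124, 126]), (251, [38, -8, -103], [51, 50, 52]), (256, [37, -8, -106], [48, 48, 49]), (261, [37, -8, -109], [49, 49, 49]), (266, [37, -8, -111], [46, 46, 49]), (271, [37, -7, -114], [44, 46, 46])]
257 [(236, [7, -11, -12], [105, 67, 46]), (241, [11, -10, -28], [69, 51, 45]), (246, [11, -10, -34], [45, 43, 42]), (251, [10, -10, -39], [47, 45, 45]), (256, [10, -10, -45], [42, 41, 41]), (261, [11, -9, -51], [43, 40, 38]), (266, [36, -6, -109], [106, 88, 48]), (271, [35, -6, -111], [135, 110, 54])]
262 [(236, [11, -8, -21], [136, 79, 43]), (241, [11, -8, -27], [47, 45, 46]), (246, [11, -8, -34], [47, 45, 44]), (251, [11, -8, -40], [42, 38, 40]), (256, [11, -7, -46], [42, 39, 39]), (261, [10, -7, -50], [40, 36, 38]), (266, [9, -7, -52], [39, 36, 35]), (271, [9, -7, -58], [40, 36, 36])]
275 [(236, [11, -2, -21], [224, 121, 20]), (241, [8, -2, -21], [141, 78, 36]), (246, [9, -2, -30], [92, 89, 86]), (251, [9, -2, -36], [90, 89, 86]), (256, [9, -2, -41], [90, 89, 84]), (261, [7, -
[... 555 characters left out ...]
, (261, [11, 4, -51], [38, 35, 34]), (266, [10, 4, -54], [35, 32, 32]), (271, [11, 4, -61], [33, 31, 32])]
293 [(236, [7, 8, -11], [65, 51, 42]), (241, [11, 7, -27], [76, 51, 40]), (246, [11, 7, -34], [43, 38, 39]), (251, [36, 3, -100], [40, 37, 36]), (256, [35, 3, -100], [38, 35, 36]), (261, [34, 3, -101], [36, 34, 33]), (266, [36, 3, -109], [116, 95, 48]), (271, [36, 3, -112], [146, 116, 54])]
300 [(236, [-12, 16, 41], [182, 178, 182]), (241, [-16, 16, 41], [123, 121, 124]), (246, [-20, 16, 41], [125, 123, 126]), (251, [37, 5, -102], [45, 45, 46]), (256, [37, 5, -106], [43, 43, 44]), (261, [37, 5, -108], [41, 41, 42]), (266, [37, 4, -112], [42, 42, 44]), (271, [38, 4, -115], [41, 42, 44])]
```

Shut, the fingers show only down to tool z ≈ −21, right at the grip's top, so they look shorter than stated. I'll lift and measure the tips, shut and then open.

```bash
cat > tips.py <<'E'
from h import *
s,M=st();im,d=manip.grab_frame("wrist");p=manip.camera_params("wrist");C=p["tool_from_camera"]
v,u=np.mgrid[0:420,0:560];P=np.stack([(u-p["cx"])/p["fx"]*d,(v-p["cy"])/p["fy"]*d,d],-1)@C[:3,:3].T+C[:3,3]
P*=1e3;k=(d>0)&(abs(P[...,0])<25)&(abs(P[...,1])<75)&(P[...,2]>-70)&(P[...,2]<15)&(im.max(2)<110)
Q=P[k];print(len(Q),"min",Q.min(0).round(1),"max",Q.max(0).round(1))
for z in range(-60,15,10):
    q=Q[(Q[:,2]>=z)&(Q[:,2]<z+10)]
    if len(q): print(z,len(q),"x",q[:,0].min().round(),q[:,0].max().round(),"y",np.percentile(q[:,1],[0,25,75,100]).round())
E
python3 -m inch '[[1,0,0,-0.3,0,0,0],[1,0,0,-0.2,0,0,0],[1,0,0,0,0,0,0],[1,0,0,0,0,0,0]]' >/dev/null; python3 tips.py
python3 -m inch '[[-1,0,0,0,0,0,0],[-1,0,0,0,0,0,0],[-1,0,0,0,0,0,0],[-1,0,0,0,0,0,0],[-1,0,0,0,0,0,0],[-1,0,0,0,0,0,0],[-1,0,0,0,0,0,0],[-1,0,0,0,0,0,0],[-1,0,0,0,0,0,0]]' >/dev/null; python3 tips.py
```

```text
t 4.7 fwd,left mm [1.4 8.6] z 0.184 yaw -0.168 tilt [ 0. -0.] F fwd,left,z [-0.7 -0.5 -0.4] w 0.004
1201 min [  0.7 -10.9 -64.3] max [ 11.4   7.2 -24.6]
-60 320 x 5.0 11.0 y [-9. -5.  2.  6.]
-50 368 x 1.0 11.0 y [-10.  -6.   2.   6.]
-40 308 x 9.0 11.0 y [-11.  -6.   3.   7.]
-30 135 x 9.0 11.0 y [-11.  -6.   3.   7.]
t 5.65 fwd,left mm [1.3 8.4] z 0.1841 yaw -0.169 tilt [ 0. -0.] F fwd,left,z [0.3 0.5 0.5] w 0.739
2534 min [-10.3 -46.4 -69.9] max [ 11.4  42.7 -24.3]
-60 642 x -10.0 11.0 y [-45. -39.  35.  42.]
-50 612 x -2.0 11.0 y [-43. -36.  33.  40.]
-40 555 x -7.0 11.0 y [-42. -36.  32.  39.]
-30 263 x -9.0 11.0 y [-43. -34.  31.  39.]
```

The measured fingertips are at tool z ≈ −24, not +8, and shut they are only 18 mm across (tool y −11 to +7). They passed just above the grip and the lever was not touched. I re-plan with tips at ee_z + 0.024: move left, descend to ee_z 0.100 in steps, and check.

```bash
python3 -m inch '[[1,0,-0.2,0,0,0,0],[1,0,-0.2,0,0,0,0],[1,0,0,0,0,0,0],[1,0,0,0,0,0,0],[1,0,0,0,0,0,0],[1,0,0,0,0,0,0],[1,0,0,0,0,0,0],[1,0,0,0.3,0,0,0],[1,0,0,0.3,0,0,0],[1,0,0,0,0,0,0]]' >/dev/null; python3 -c "from h import *;st()"
python3 -m inch '[[1,0,0,0.24,0,0,0],[1,0,0,0,0,0,0],[1,0,0,0,0,0,0]]' >/dev/null; python3 look.py w3
```

```text
t 6.7 fwd,left mm [-1.8 46.9] z 0.1199 yaw -0.169 tilt [-0.008 -0.   ] F fwd,left,z [-0.7 -0.6 -0.1] w 0.06
t 7.0 fwd,left mm [ 1.7 48.3] z 0.1011 yaw -0.169 tilt [ 0.001 -0.   ] F fwd,left,z [0.8 0.5 0.6] w 0.01
green (np.int32(465), np.float64(390.2), np.float64(172.1), [378, 160, 25, 25]) [ 40.2 -15.7]
orange (np.int32(547), np.float64(358.3), np.float64(238.0), [340, 228, 40, 19]) [24.  15.9]
orange (np.int32(32), np.float64(335.7), np.float64(242.4), [334, 235, 5, 12]) [22.1 25.1]
```

View pics/w3.png

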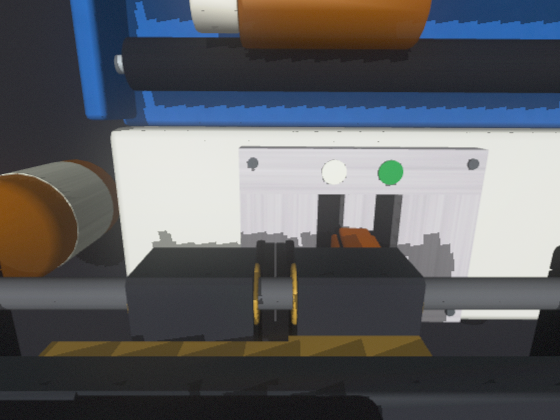

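The fingers (276 px) are now left of the grip (355,238). I push right in small steps.

```bash
python3 -m inch '[[1,0,0.1,0,0,0,0],[1,0,0.1,0,0,0,0],[1,0,0.06,0,0,0,0],[1,0,0.06,0,0,0,0],[1,0,0.06,0,0,0,0],[1,0,0,0,0,0,0],[1,0,0,0,0,0,0]]' >/dev/null; python3 look.py w4
python3 -m inch '[[1,0,0.06,0,0,0,0],[1,0,0.03,0,0,0,0],[1,0,0,0,0,0,0],[1,0,0,0,0,0,0]]' >/dev/null; python3 look.py w5
```

```text
t 7.75 fwd,left mm [1.  9.8] z 0.0997 yaw -0.169 tilt [-0.001 -0.001] F fwd,left,z [ 0.7  0.6 -0.6] w 0.003
green (np.int32(470), np.float64(322.5), np.float64(171.2), [311, 159, 24, 25]) [ 40.2 -15.5]
orange (np.int32(491), np.float64(315.2), np.float64(237.5), [297, 228, 42, 19]) [24.1 -4.8]
orange (np.int32(44), np.float64(294.2), np.float64(240.7), [290, 235, 9, 12]) [22.7  3.6]
t 8.2 fwd,left mm [1.3 1. ] z 0.0999 yaw -0.169 tilt [-0.    -0.001] F fwd,left,z [ 0.2  0.1 -0.3] w 0.009
green (np.int32(468), np.float64(306.7), np.float64(171.7), [295, 160, 25, 24]) [ 40.2 -15.3]
orange (np.int32(488), np.float64(310.7), np.float64(237.2), [293, 227, 44, 20]) [ 24.4 -11.8]
orange (np.int32(18), np.float64(287.1), np.float64(237.4), [285, 236, 6, 4]) [24.3 -2.3]
```

View pics/w5.png

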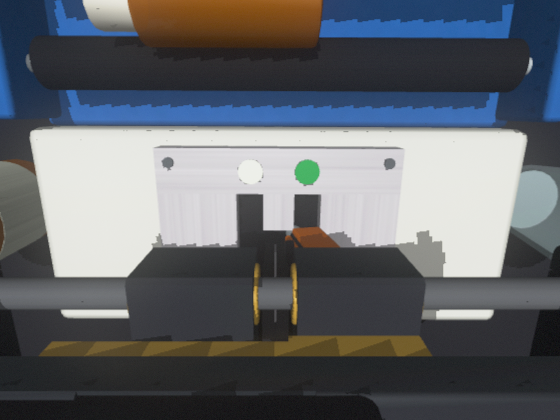

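The lever is moving with the fingers; its grip is now at (312,237), right beside them. I continue to about −6 mm, watching force and measuring lean from depth.

```bash
cat > lean.py <<'E'
from h import *
s,M=st();im,d=manip.grab_frame("wrist");p=manip.camera_params("wrist");C=p["tool_from_camera"]
v,u=np.mgrid[0:420,0:560];P=np.stack([(u-p["cx"])/p["fx"]*d,(v-p["cy"])/p["fy"]*d,d],-1)@C[:3,:3].T+C[:3,3]
W=P@M.T+s["ee_pos"];k=(cv2.inRange(cv2.cvtColor(im,cv2.COLOR_RGB2HSV),(3,150,50),(20,255,255))>0)&(d>0)
q=(W[...,:2]-G);f=q@F*1e3;l=q@L*1e3;z=W[...,2]*1e3;k&=(abs(f)<65)&(abs(l)<60)&(z>97)&(z<165)
for a in range(95,165,6):
    m=k&(z>=a)&(z<a+6)
    if m.sum()>5: print("z",a+3,m.sum(),"left",np.percentile(l[m],[2,98]).round(1),"fwd",np.percentile(f[m],[2,98]).round(1))
E
python3 -m inch '[[1,0,0.04,0,0,0,0],[1,0,0.02,0,0,0,0],[1,0,0,0,0,0,0],[1,0,0,0,0,0,0]]' >/dev/null; python3 lean.py
```

```text
t 8.65 fwd,left mm [ 1.3 -4.9] z 0.1 yaw -0.169 tilt [-0. -0.] F fwd,left,z [-0.5  0.8  0. ] w 0.007
z 104 21 left [-24.4 -14.5] fwd [11.3 12. ]
z 110 137 left [-26.   -7.6] fwd [ 6.4 12.3]
z 116 120 left [-27.5  -9.3] fwd [ 7.8 12.4]
z 122 61 left [-25.  -13.5] fwd [ 8.4 12.5]
z 128 78 left [-27.5 -15.8] fwd [10.5 12.4]
z 134 73 left [-29.5 -17.8] fwd [11.5 12.8]
```

```bash
python3 -m inch '[[1,0,0.03,0,0,0,0],[1,0,0.02,0,0,0,0],[1,0,0,0,0,0,0],[1,0,0,0,0,0,0]]' >/dev/null; python3 lean.py
```

```text
t 9.1 fwd,left mm [ 1.3 -9.5] z 0.1 yaw -0.169 tilt [-0. -0.] F fwd,left,z [-0.5  2.2 -0.2] w 0.012
z 104 28 left [-29.  -16.8] fwd [11.3 12.2]
z 110 138 left [-29.8 -11.1] fwd [ 6.3 12.3]
z 116 126 left [-31.2 -12.6] fwd [ 7.  12.4]
z 122 68 left [-28.2 -18.6] fwd [ 9.6 12.4]
z 128 74 left [-30.6 -20.2] fwd [10.3 12.6]
z 134 65 left [-33.4 -22.3] fwd [11.3 12.8]
```

```bash
python3 -m inch '[[1,0,0.02,0,0,0,0],[1,0,0,0,0,0,0],[1,0,0,0,0,0,0]]' >/dev/null; python3 lean.py
```

```text
t 9.45 fwd,left mm [  1.2 -10.6] z 0.1 yaw -0.168 tilt [0.    0.001] F fwd,left,z [ 0.2  3.8 -1.3] w 0.007
z 104 29 left [-29.5 -16.4] fwd [11.4 12. ]
z 110 143 left [-30.3 -11.6] fwd [ 6.3 12.3]
z 116 129 left [-31.7 -13.2] fwd [ 7.4 12.4]
z 122 66 left [-28.2 -18.7] fwd [ 9.9 12.4]
z 128 78 left [-31.4 -20.6] fwd [10.1 12.5]
z 134 65 left [-35.7 -23.2] fwd [11.6 12.8]
```

The lean is about 0.27, with force rising near the stop. Now back off left, go round to the near side, then right to line up behind the grip.

```bash
python3 -m inch '[[1,0,-0.25,0,0,0,0],[1,0,0,0,0,0,0],[1,-0.25,0,0,0,0,0],[1,-0.25,0,0,0,0,0],[1,0,0,0,0,0,0],[1,0,0.2,0,0,0,0],[1,0,0.2,0,0,0,0],[1,0,0,0,0,0,0],[1,0,0,0,0,0,0]]' >/dev/null; python3 lean.py
```

```text
t 10.4 fwd,left mm [-48.2 -27.6] z 0.1002 yaw -0.17 tilt [ 0.    -0.001] F fwd,left,z [ 0.1  0.8 -1.1] w 0.004
z 110 58 left [-16.6 -11.1] fwd [-7.  11.6]
z 116 117 left [-22.6 -11.9] fwd [-6.3 12. ]
z 122 119 left [-20.7 -13.7] fwd [-6.4 12. ]
z 128 151 left [-24.6 -15.6] fwd [-7.2 12.2]
z 134 170 left [-26.7 -17.4] fwd [-7.2 12.3]
z 140 183 left [-27.8 -19.4] fwd [-6.9 12.4]
z 146 628 left [-46.6 -21.4] fwd [-10.8  12.3]
z 152 1000 left [-39.  -23.2] fwd [-10.7  12.1]
```

The lever stayed in place, leaning about 0.29 right. Now push forward.

```bash
python3 -m inch '[[1,0.12,0,0,0,0,0],[1,0.12,0,0,0,0,0],[1,0.06,0,0,0,0,0],[1,0.06,0,0,0,0,0],[1,0.06,0,0,0,0,0],[1,0,0,0,0,0,0],[1,0,0,0,0,0,0]]' >/dev/null; python3 lean.py
```

```text
t 11.15 fwd,left mm [ -6.5 -26.5] z 0.0999 yaw -0.168 tilt [ 0. -0.] F fwd,left,z [-0.1 -0.6 -0. ] w 0.006
z 104 6 left [-14.7 -10.1] fwd [ 9.7 24.1]
z 110 74 left [-16.2 -10.3] fwd [ 2.1 25.2]
z 116 106 left [-17.8 -11.9] fwd [ 3.6 26. ]
z 122 109 left [-20.  -13.7] fwd [ 4.7 27.1]
z 128 127 left [-21.6 -15.6] fwd [ 6.  28.1]
z 134 147 left [-23.9 -17.7] fwd [ 6.7 29.7]
z 140 164 left [-45.3 -19.4] fwd [ 4.1 30.6]
z 146 779 left [-46.1 -21.4] fwd [10.  32.2]
z 152 561 left [-38.  -23.2] fwd [ 9.6 27.9]
```

The lever is entering the third slot (lean about 0.19). Continue.

```bash
python3 -m inch '[[1,0.05,0,0,0,0,0],[1,0.05,0,0,0,0,0],[1,0.03,0,0,0,0,0],[1,0,0,0,0,0,0],[1,0,0,0,0,0,0]]' >/dev/null; python3 lean.py
python3 -m inch '[[1,0.02,0,0,0,0,0],[1,0.01,0,0,0,0,0],[1,0,0,0,0,0,0],[1,0,0,0,0,0,0]]' >/dev/null; python3 lean.py
```

```text
t 11.7 fwd,left mm [  6.7 -26.7] z 0.1001 yaw -0.169 tilt [ 0.001 -0.   ] F fwd,left,z [ 0.7 -0.8  0.4] w 0.006
z 104 8 left [-14.2  -9.7] fwd [19.9 32.8]
z 110 84 left [-16.  -10.3] fwd [12.8 34.5]
z 116 96 left [-18.  -11.9] fwd [13.9 36.8]
z 122 110 left [-19.7 -13.8] fwd [16.4 38.7]
z 128 120 left [-21.7 -15.7] fwd [17.6 40.8]
z 134 148 left [-32.2 -17.5] fwd [17.4 42.8]
z 140 523 left [-45.2 -19.6] fwd [22.5 46.1]
z 146 768 left [-44.1 -21.6] fwd [23.9 45.3]
z 152 103 left [-31.8 -23.8] fwd [24. 33.]
t 12.15 fwd,left mm [  9.2 -26.5] z 0.1 yaw -0.169 tilt [-0. -0.] F fwd,left,z [-2.   0.3 -0.4] w 0.008
z 104 15 left [-14.1  -9.6] fwd [19.1 35.1]
z 110 82 left [-16.1 -10.2] fwd [15.1 36.7]
z 116 99 left [-17.8 -12.1] fwd [16.7 38.6]
z 122 102 left [-19.5 -14.2] fwd [19.9 40.7]
z 128 128 left [-28.5 -15.9] fwd [19. 43.]
z 134 143 left [-29.7 -17.8] fwd [19.8 45.2]
z 140 591 left [-45.1 -19.9] fwd [24.9 48.6]
z 146 744 left [-42.1 -21.8] fwd [26.7 45.2]
z 152 27 left [-32.3 -23.6] fwd [27.1 33.8]
```

Lean is about 0.34. A last gentle nudge to the stop, then look.

```bash
python3 -m inch '[[1,0.02,0,0,0,0,0],[1,0.01,0,0,0,0,0],[1,0,0,0,0,0,0],[1,0,0,0,0,0,0]]' >/dev/null; python3 lean.py
```

```text
t 12.6 fwd,left mm [ 12.5 -26.6] z 0.1001 yaw -0.169 tilt [ 0. -0.] F fwd,left,z [-0.4 -0.5 -0.1] w 0.005
z 104 21 left [-13.9  -9.5] fwd [20.8 37.1]
z 110 78 left [-15.9 -10.2] fwd [19.2 39.3]
z 116 90 left [-17.9 -12.2] fwd [22.3 41.8]
z 122 105 left [-19.6 -13.9] fwd [22.8 43.9]
z 128 125 left [-30.5 -16.1] fwd [23.  46.2]
z 134 163 left [-43.1 -17.8] fwd [25.  51.3]
z 140 618 left [-44.9 -19.9] fwd [29.3 52. ]
z 146 697 left [-41.1 -21.9] fwd [30.1 47.7]
```

Home, with lean about 0.36 and no force build-up. Come away and verify.

```bash
python3 -m inch '[[1,-0.2,0,0,0,0,0],[1,-0.3,0,0,0,0,0],[1,-0.2,0,0,0,0,0],[1,0,0,-0.3,0,0,0],[1,0,0,-0.4,0,0,0],[1,0,0,0,0,0,0],[1,0,0,0,0,0,0],[1,0,0,0,0,0,0]]' >/dev/null; python3 lean.py; python3 look.py w6
```

```text
t 13.45 fwd,left mm [-58.1 -26.7] z 0.1693 yaw -0.169 tilt [-0.001 -0.   ] F fwd,left,z [0.8 0.4 0.1] w 0.006
z 110 12 left [-16.1 -10.7] fwd [15.3 31.4]
z 116 18 left [-17.8 -12.3] fwd [17.9 32.8]
z 122 20 left [-19.7 -14. ] fwd [21.  37.4]
z 128 37 left [-21.9 -15.7] fwd [22.4 39.3]
z 134 63 left [-43.4 -17.7] fwd [24.7 50.8]
z 140 271 left [-44.8 -19.7] fwd [28.4 51.5]
z 146 398 left [-41.1 -21.6] fwd [29.9 46.7]
t 13.5 fwd,left mm [-58.3 -26.7] z 0.1689 yaw -0.169 tilt [-0.002  0.   ] F fwd,left,z [-1.   0.3 -0.3] w 0.004
```

View pics/w6.png

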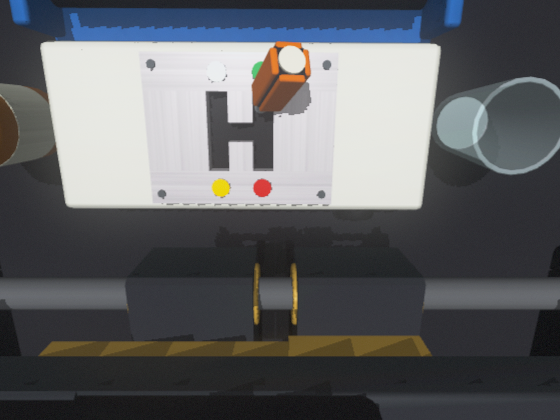

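The lever (cap at (292,60)) leans fully forward and right in the third slot by the green dot. The fingers are clear of it.

```bash
python3 -c "from h import *;print(manip.job_done())"
```

```text
the job is handed in; nothing more can be done
None
```

The lever is home in the third slot (green dot), leaning about 0.36 rad forward and 0.29 rad right by my camera measurements, with the fingers clear and the job handed in at about 13.5 s; no verdict was returned.

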